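# Put the mixed-up inspection tools back into their own spring clips

### The job

On the tool board the torch, the snap-off cutter and the bar lamp have been clipped into one another's holders. Move each tool to the holder whose picture shows it, lying lengthwise, centred and level, pressed fully down between the spring jaws onto the seat; the empty rubber mat is free for parking a tool meanwhile. Leave the vials and the hand stamp standing where they are.

Things in the scene. Friction and masses are not known exactly. Their poses are not given: they have to be found in the camera images.
- torch: Black pocket torch, 110 mm long, 32 mm across and 32 mm high, 0.07 to 0.12 kg, lying. Origin: middle of its underside; y along its length, z up. At the start it is clipped into the cutter's holder. Take it across its middle, where it is solid over the full 32 mm.
- cutter: Yellow snap-off knife, blade drawn in, 143 mm long, 19 mm wide, 16 mm high, lying flat. Origin: middle of its underside; y along its length, z up. At the start it is clipped into the lamp's holder.
- lamp: White hand lamp, a straight bar 140 mm long, 26 mm wide, 24 mm high with black ends (27 mm wide) and a white tube along its top, 0.09 to 0.14 kg, lying. Origin: middle of its underside; y along its length, z up. At the start it is clipped into the torch's holder.
- holder_torch_seat (a point): Seat middle of the holder whose white label (on its -x side, 44 x 88 mm) shows a torch: thin body, broad head. Three alike fixed holders stand 100 mm apart on an aluminium board (310 x 225 mm), in any order. Point 32 mm above the table, at a seated tool's underside; x along the tool, y across, z up. Tools rest on two saddles, 24 mm wide, 31 mm before and behind it. Base 20 mm below the point; middle 50 mm free for fingers.
- holder_cutter_seat (a point): Seat middle of the holder whose white label (on its -x side, 44 x 88 mm) shows a cutter: narrow bar, thin blade. Point and axes as for the torch's. 43 mm before and behind it, in each holder, stands a pair of sprung steel jaws, 14 mm long, reaching 33 mm above the seat, about 46 mm apart at the mouth, 12 mm apart at the waist (8 mm above the seat) when empty.
- holder_lamp_seat (a point): Seat middle of the holder whose white label (on its -x side, 44 x 88 mm) shows the bar lamp: broad rectangle, white window. Point and axes as for the torch's, jaws as for the cutter's. A tool held over the middle, along x, and pressed straight down spreads the jaws (about 5 to 12 N in all) and is then pinched by its sides; a straight pull up frees it.
- mat: Empty grey rubber mat fixed to the table, 175 x 130 mm (x, y), 3 mm thick, to the left or right of the board: free room to park a tool. Origin: middle of its underside.
- vial_a: Bystander: white-capped sample vial, 26 mm across, 52 mm tall, standing on the table beside the board. Origin: middle of its underside. Leave it standing.
- vial_b: Bystander: blue-capped sample vial, 26 mm across, 52 mm tall, standing on the table beside the board. Origin: middle of its underside. Leave it standing.
- stamp: Bystander: wooden hand stamp, 28 x 52 mm foot, 76 mm tall, standing beside the board's far end. Origin: middle of its underside. Leave it standing.

How it is judged (in metres and radians):
At the end, for the whole second after the job is handed in: Each of the three tools rests in its own holder: origin within 15 mm of the seat point along the holder, 8 mm across it and 4 mm in height, long axis within 0.1 rad of the holder's, top level within 0.15 rad; all at rest (under 0.02 m/s) (x of torch in the frame of holder_torch_seat between -0.015 and 0.015 m and y of torch in the frame of holder_torch_seat between -0.008 and 0.008 m and z of torch in the frame of holder_torch_seat between -0.004 and 0.004 m and angle between the y axis of torch and the x axis of holder_torch_seat, either way round below 0.1 rad and angle between each of torch, cutter, lamp's own z axis and vertical below 0.15 rad and linear speed of each of torch, cutter, lamp below 0.02 m/s and x of cutter in the frame of holder_cutter_seat between -0.015 and 0.015 m and y of cutter in the frame of holder_cutter_seat between -0.008 and 0.008 m and z of cutter in the frame of holder_cutter_seat between -0.004 and 0.004 m and angle between the y axis of cutter and the x axis of holder_cutter_seat, either way round below 0.1 rad and x of lamp in the frame of holder_lamp_seat between -0.015 and 0.015 m and y of lamp in the frame of holder_lamp_seat between -0.008 and 0.008 m and z of lamp in the frame of holder_lamp_seat between -0.004 and 0.004 m and angle between the y axis of lamp and the x axis of holder_lamp_seat, either way round below 0.1 rad); the robot touches nothing.
It fails at once if a vial or the hand stamp is shifted by more than 25 mm or tipped over (distance of any of vial_a, vial_b, stamp from where it was at the start of the episode above 0.025 m or angle between any of vial_a, vial_b, stamp's own z axis and vertical above 0.5 rad).
It also fails if it takes over 131 s, if anything falls off the work surface, if the arm or the gripper's body presses on something with over 40 N, if the wrist force passes 120 N, or if a joint passes its speed limit or range.

### The arm

A 6-joint arm with a two-finger parallel gripper is mounted at the origin on a cart in front of the work surface, level with it; the furniture and walls round the work are solid. World frame = base frame: x ahead of the robot, y to its left, z up, the work surface at z = 0. Lengths are in m, angles in degrees, forces in N, time in s.
With the tool pointing down it reaches from about 0.425 to 1.125 m from the base axis. Payload 14.9 kg.
Tool frame: the origin (TCP) lies between the finger pads; the fingertips stand 8 mm ahead of it and the grasp point (between the pads) lies 11 mm behind it; z points along the fingers, y is the line along which they close (so a half turn about z gives the same grasp; the last joint's range is limited). The gripper opens to 91 mm and grips with 3 to 60 N. Pads are 32 mm wide; open, the fingers measure 118 mm over their backs; the gripper's body (76 mm by 178 mm) begins 60 mm behind the grasp point.
Start: joints at [-69.288, 21.709, 99.362, -0, 58.929, -1.908], TCP at [0.269, -0.646, 0.222] pointing down, gripper open.
Joint ranges: [-158.91, 158.91], [-42.39, 125.64], [0.06, 152.35], [-60.88, 240.88], [17.5, 164.5], [-176.32, 176.32]. Speed limits (degrees/s): [108.29, 108.29, 136.94, 180, 180, 180].

### API

Orientations are given as [roll, pitch, yaw] about the fixed x, y, z axes, in that order (R = Rz(yaw) Ry(pitch) Rx(roll)).
In Python, from cell import robot gives the robot as it stands. The module is installed in compiled form; this text tells all that it offers.
- The arm moves only by the tool move_arm, never from a script. Its argument "motion" is a list that holds one entry, the list of rows, each a list of 4 numbers: the shift along the tool's x, y, z in mm, then the turn about the tool's z in degrees. In form: [[[x, y, z, turn], ...]]. A call has 1 to 8 rows; each row shifts and turns the commanded pose from where the row before left it, along the tool's axes as they then stand; what a row does not reach is not made up. A row lasts 1/12 s, in which the tool goes at most 41.7 mm and 7.16 degrees, less where a joint would pass 70% of its speed; a pose out of reach is approached as far as the arm can. A call is refused whole if a number of a shift passes 41.7 or a number of a turn 7.16, either way. A call with a gripper value outside its range is refused whole. "hand" is the opening, from 0 (shut) to 1 (fully open), set as the call begins (left out, the last holds). The fingers move at their own pace and stop on an object; "newtons" is the grip in N (left out, the last holds). Time passes only in rows, so rows that do not move let the fingers close. It gives the time, the measured TCP pose, the force, the opening and the grip force at its end, in the units of the state.
- robot.state(): the state, without advancing time (a new reading comes with each control period).
- robot.grab_frame(name): name is "side" or "top"; returns a dict with "pixels" (400x640x3 uint8, blue, green, red), "vertical_fov" (degrees; the focal length in pixels is half the picture's height over the tangent of half this angle, whatever the lens; pixels are square), "cx", "cy" (the principal point, pixels), "rvec" (rotation vector, rad) and "tvec" (3), from world to camera coordinates, as OpenCV has them. Camera axes: x right, y down, z forward; pixel columns grow to the right and rows downward; lengths in m; the calibration is good to about 2 mm. A picture is of the moment at which its call begins. There is no depth.
- robot.job_done(): hands the job in; it is judged then, once.
The state is a dict: "t": time; "q": joint angles; "qvel": joint speeds; "joint_torque": joint torques, N m; "tool_pos": TCP position; "ee_rot": TCP orientation; "force": force on the tool from outside, world axes, zero at the start; "ft_torque": the same for the moment, N m; "gripper_width": finger opening in m; "finger_force": force on a finger pad.
Only numpy, scipy, OpenCV 4.12 (cv2) and the standard library are available. Lean on these libraries where they do the work, as an engineer would, in place of code of your own. Each camera call takes 0.05 s, during which the arm holds its last target. There are 200 camera calls.

## Working session

There is one attempt and no reset: what is moved stays moved. The work goes in short steps, Python scripts to look and compute and a tool call to move; the robot and the scene stay as the last step left them, time stands still between calls to the robot, and variables do not carry over. Pictures are saved under pics/ and viewed, at most 14 in all, crops included, and the job is handed in when it is done.

Besides the shell and the picture viewer there is one more tool, called by a JSON object that holds its "method" and its "body", one argument or row to a line. move_arm: Moves the arm, as the interface text tells. Its arguments: {"type":"object","properties":{"motion":{"type":"array","items":{"type":"array","items":{"type":"array","items":{"type":"number"}}}},"hand":{"type":"number"},"newtons":{"type":"number"}},"required":["motion"]}

```bash
mkdir -p pics
cat > h.py <<'E'
import numpy as np, cv2
from cell import robot
def grab(n):
    f=robot.grab_frame(n); return f
def K(f):
    fl=200/np.tan(np.radians(f["vertical_fov"]/2)); return np.array([[fl,0,f["cx"]],[0,fl,f["cy"]],[0,0,1]])
def px2w(f,u,v,z):
    R=cv2.Rodrigues(np.array(f["rvec"],float))[0]; t=np.array(f["tvec"],float).ravel()
    d=R.T@np.linalg.inv(K(f))@np.array([u,v,1.]); c=-R.T@t
    return c+d*(z-c[2])/d[2]
def w2px(f,p):
    return cv2.projectPoints(np.array([p],float),np.array(f["rvec"],float),np.array(f["tvec"],float),K(f),None)[0].ravel()
E
python3 - <<'E'
from h import *
import pickle
for n in("top","side"):
    f=grab(n); cv2.imwrite(f"pics/{n}0.png",f["pixels"]); pickle.dump(f,open(n+"0.pkl","wb"))
    R=cv2.Rodrigues(np.array(f["rvec"],float))[0]; print(n,f["vertical_fov"],-R.T@np.array(f["tvec"]).ravel(), R[2])
print(robot.state())
E
```

```text
top 48.528707501614534 [0.45135733 0.02345841 1.15968838] [ 0.0835649   0.01019876 -0.99645015]
side 48.113953796726186 [0.4263969  1.15940572 0.54732828] [ 0.10146989 -0.91425063 -0.39223672]
{'t': 0.1, 'q': array([-6.92873099e+01,  2.17361691e+01,  9.93898101e+01,  1.51590004e-05,
        5.89269368e+01, -1.90907121e+00]), 'qvel': array([-0.01407106, -0.00601915, -0.18517708,  0.04456635,  0.14141602,
       -0.11268212]), 'joint_torque': array([-6.43613112e-04, -7.65033603e+01, -4.35291553e+01,  6.51123212e-02,
        3.97828699e-02, -3.67152359e-05]), 'tool_pos': array([ 0.26912263, -0.64585703,  0.221367  ]), 'ee_rot': array([-1.79947114e+02, -1.77578004e-03,  2.26217527e+01]), 'force': array([ 0.03318389, -1.54856124,  0.32918302]), 'ft_torque': array([-0.04805174, -0.00263705, -0.0153937 ]), 'finger_force': 0.0, 'gripper_width': 0.09091190712915291}
```

View pics/top0.png

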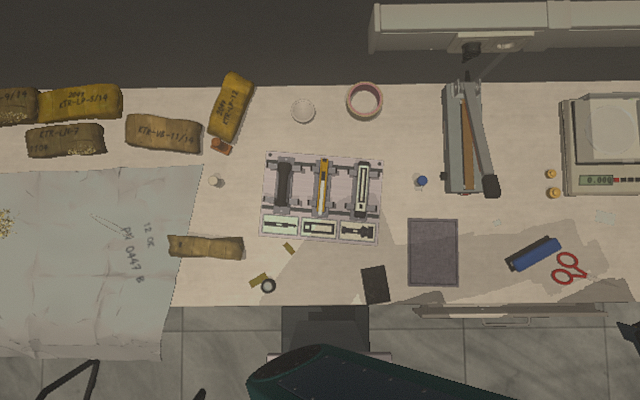

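View pics/side0.png

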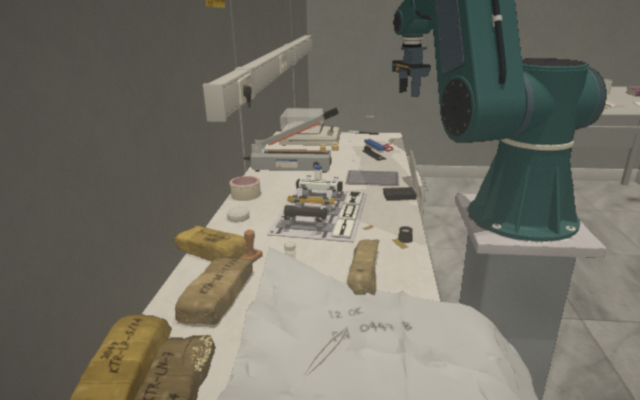

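The top view shows the board with its holders at u≈284, 322, 362, v≈187, holding torch, cutter and lamp. The mat is at (433,252), the vials at (216,180) and (421,181), and the stamp near (221,146). I'll enlarge the board next.

Run:
```python
import pickle
from h import *
f=pickle.load(open("top0.pkl","rb")); im=f["pixels"]
c=im[140:245,250:390]; cv2.imwrite("pics/crop0.png",cv2.resize(c,None,fx=5.6,fy=5.6,interpolation=cv2.INTER_CUBIC))
for n,u,v,z in [("matTL",407,219,.003),("TR",458,219,.003),("BR",458,286,.003),("BL",407,287,.003),("boardTL",266,152,.01),("TR",383,157,.01),("BL",259,236,.01),("BR",378,243,.01),("va",216,180,.05),("vb",421,181,.05),("stamp",221,146,.03)]:
    print(n,px2w(f,u,v,z).round(4))
```

```text
matTL [ 0.491  -0.2089  0.003 ]
TR [ 0.4894 -0.341   0.003 ]
BR [ 0.3177 -0.3343  0.003 ]
BL [ 0.3165 -0.2038  0.003 ]
boardTL [0.671  0.1568 0.01  ]
TR [ 0.6536 -0.1496  0.01  ]
BL [0.4514 0.1756 0.01  ]
BR [ 0.4299 -0.1312  0.01  ]
va [0.5935 0.2788 0.05  ]
vb [ 0.5843 -0.2373  0.05  ]
stamp [0.6845 0.271  0.03  ]
```

View pics/crop0.png

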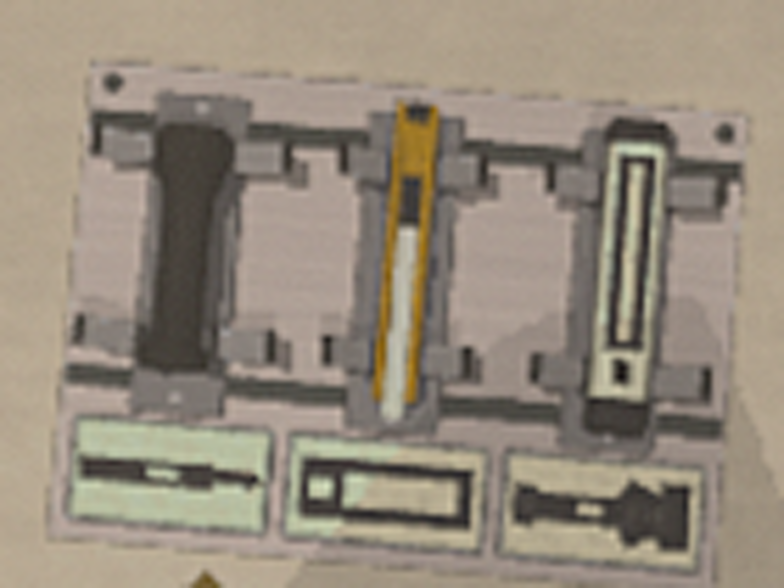

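The labels read cutter on the left, lamp in the middle and torch on the right. So all three tools need to shift by one holder. Next I work out the seat points.

Run:
```python
import pickle
from h import *
f=pickle.load(open("top0.pkl","rb"))
def P(u,v,z): return px2w(f,250-.41+u/5.6,140-.41+v/5.6,z)[:2]
def ang(a,b): d=a-b; return np.degrees(np.arctan2(d[1],d[0]))
for n,a,b,z in [("torchHolder base",(205,97),(178,412),.012),("mid base",(420,113),(390,430),.012),("right base",(640,122),(606,452),.012),
 ("torch",(198,125),(163,370),.05),("cutter",(417,103),(394,410),.046),("lamp",(640,125),(614,430),.05),("labels L-ctr/row",(170,478),(170,478),.012),("lab M",(387,494),(387,494),.012),("lab R",(600,514),(600,514),.012),("screws",(113,83),(725,133),.012)]:
    A,B=P(*a,z),P(*b,z); print(n,((A+B)/2).round(4),np.linalg.norm(A-B).round(4),round(ang(A,B),2))
```

```text
torchHolder base [0.5833 0.1104] 0.1478 -5.23
mid base [0.5741 0.0113] 0.1487 -6.14
right base [ 0.5656 -0.0897] 0.1547 -7.02
torch [0.582  0.1125] 0.1119 -8.42
cutter [0.5772 0.0113] 0.1396 -5.02
lamp [ 0.566  -0.0878] 0.1381 -6.03
labels L-ctr/row [0.4792 0.121 ] 0.0 0.0
lab M [0.4707 0.021 ] 0.0 0.0
lab R [ 0.4603 -0.0769] 0.0 0.0
screws [0.6504 0.0041] 0.2866 84.5
```

Add to h.py:
```python
S={"L":(.583,.1105),"M":(.5745,.0112),"R":(.565,-.089)}; YAW=-5.2
def go(x,y,z,yaw=YAW):
    s=robot.state(); p=s["tool_pos"]; a=np.radians(s["ee_rot"][2]); d=np.array([x,y,z])-p
    print("pos",p.round(4),"rpy",s["ee_rot"].round(2),"F",s["force"].round(1),"w",round(s["gripper_width"],4),"ff",round(s["finger_force"],1),"t",round(s["t"],2))
    print("tool x,y,z mm",(1e3*np.array([np.cos(a)*d[0]+np.sin(a)*d[1],np.sin(a)*d[0]-np.cos(a)*d[1],-d[2]])).round(1),"turn",round(s["ee_rot"][2]-yaw,2))
```

```text
(no output)
```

{"method": "move_arm", "body": {
  "motion": [
    [[0,0,0,7],[0,0,0,7],[0,0,0,7],[0,0,0,6.8],[15,-36,0,0],[15,-36,0,0],[15,-36,0,0],[15,-36,0,0]]
  ],
  "hand": 0.7
}}

```text
t: 0.77
tool_pos: [0.3422, -0.5064, 0.2215]
ee_rot: [-180.0, 0.0, -5.2]
force: [-0.3, -0.5, -0.6]
gripper_width: 0.0643
finger_force: 0.0
```

{"method": "move_arm", "body": {
  "motion": [
    [[15,-36,0,0],[15,-36,0,0],[15,-36,0,0],[15,-36,0,0],[15,-36,0,0],[15,-36,0,0],[15,-36,0,0],[15,-36,0,0]]
  ]
}}

```text
t: 1.43
tool_pos: [0.4879, -0.2303, 0.2219]
ee_rot: [-180.0, 0.0, -5.2]
force: [1.2, -1.0, -0.3]
gripper_width: 0.0639
finger_force: 0.0
```

{"method": "move_arm", "body": {
  "motion": [
    [[15,-36,0,0],[15,-36,0,0],[15,-36,0,0],[0,0,0,0],[0,0,0,0]]
  ]
}}

```text
t: 1.85
tool_pos: [0.5425, -0.1271, 0.2217]
ee_rot: [-180.0, 0.0, -5.0]
force: [-0.1, -0.4, 0.1]
gripper_width: 0.0637
finger_force: 0.0
```

```bash
python3 -c "
from h import *
go(*S['R'],.1)"
```

```text
pos [ 0.5425 -0.1271  0.2217] rpy [-1.8e+02  3.0e-02 -5.0e+00] F [-0.1 -0.4  0.1] w 0.0637 ff 0.0 t 1.85
tool x,y,z mm [ 19.1 -39.9 121.7] turn 0.2
```

Move over the lamp, down to z 0.10, then take a picture from each camera.

{"method": "move_arm", "body": {
  "motion": [
    [[10,-20,0,0.2],[9,-20,0,0],[0,0,40,0],[0,0,40,0],[0,0,41,0],[0,0,0,0],[0,0,0,0]]
  ]
}}

```text
t: 2.43
tool_pos: [0.5631, -0.0913, 0.0999]
ee_rot: [-180.0, 0.2, -5.4]
force: [-0.1, -0.5, 0.3]
gripper_width: 0.0637
finger_force: 0.0
```

Run:
```python
from h import *
go(*S['R'],.041)
f=grab("side"); g=grab("top")
a=cv2.resize(f["pixels"][150:240,255:375],None,fx=5,fy=5,interpolation=cv2.INTER_CUBIC)
cv2.imwrite("pics/s1.png",a)
```

```text
pos [ 0.5631 -0.0913  0.0999] rpy [-179.98    0.25   -5.44] F [-0.1 -0.5  0.3] w 0.0637 ff 0.0 t 2.43
tool x,y,z mm [ 1.6 -2.4 58.9] turn -0.24
```

View pics/s1.png

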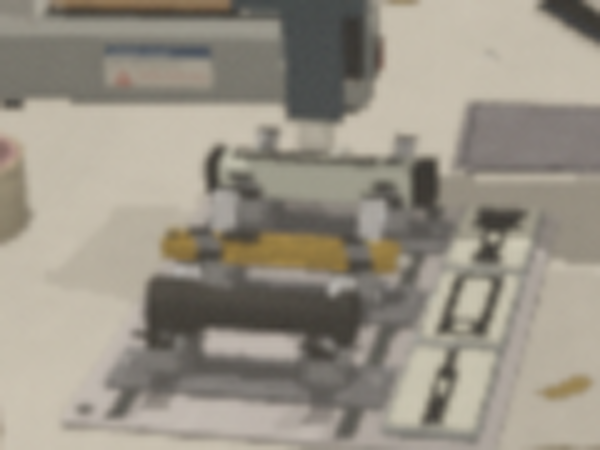

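In the crop the fingers are at u≈318, centred over the lamp (207–438) between the jaws at 265 and 403. I go down and grip.

{"method": "move_arm", "body": {
  "motion": [
    [[1.5,-2,15,-0.2],[0,0,15,0],[0,0,15,0],[0,0,14,0],[0,0,0,0],[0,0,0,0]]
  ]
}}

```text
t: 3.03
tool_pos: [0.5669, -0.089, 0.043]
ee_rot: [180.0, -0.0, -5.2]
force: [0.0, 0.4, 0.3]
gripper_width: 0.0636
finger_force: 0.0
```

{"method": "move_arm", "body": {
  "motion": [
    [[0,0,0,0],[0,0,0,0],[0,0,0,0],[0,0,0,0],[0,0,0,0],[0,0,0,0]]
  ],
  "hand": 0,
  "newtons": 40
}}

```text
t: 3.53
tool_pos: [0.5664, -0.0887, 0.0421]
ee_rot: [-180.0, -0.0, -5.2]
force: [-0.0, 6.2, 4.7]
gripper_width: 0.0269
finger_force: 2.8
```

```bash
python3 -c "
from h import *
go(*S['R'],.041)"
```

```text
pos [ 0.5664 -0.0887  0.0421] rpy [-1.7999e+02 -1.0000e-02 -5.1900e+00] F [-0.   6.2  4.7] w 0.0269 ff 2.8 t 3.53
tool x,y,z mm [-1.4  0.5  1.1] turn 0.01
```

{"method": "move_arm", "body": {
  "motion": [
    [[0,0,0,0],[0,0,0,0],[0,0,0,0],[0,0,0,0]]
  ]
}}

```text
t: 3.87
tool_pos: [0.5664, -0.0887, 0.0421]
ee_rot: [-180.0, -0.0, -5.2]
force: [-1.4, 2.7, 6.4]
gripper_width: 0.0255
finger_force: 40.0
```

{"method": "move_arm", "body": {
  "motion": [
    [[0,0,-6,0],[0,0,-8,0],[0,0,-12,0],[0,0,-20,0],[0,0,-25,0],[0,0,-20,0],[0,0,0,0],[0,0,0,0]]
  ]
}}

```text
t: 4.53
tool_pos: [0.5671, -0.089, 0.1346]
ee_rot: [180.0, -0.2, -5.2]
force: [-0.3, -0.5, -2.3]
gripper_width: 0.0258
finger_force: 40.0
```

Run:
```python
from h import *
go(.415,-.27,.133,-5.2)
f=grab("side")
a=cv2.resize(f["pixels"][120:240,255:375],None,fx=4,fy=4,interpolation=cv2.INTER_CUBIC)
cv2.imwrite("pics/s2.png",a)
```

```text
pos [ 0.5671 -0.089   0.1346] rpy [ 1.7998e+02 -1.7000e-01 -5.1800e+00] F [-0.3 -0.5 -2.3] w 0.0258 ff 40.0 t 4.53
tool x,y,z mm [-135.1  194.     1.6] turn 0.02
```

View pics/s2.png

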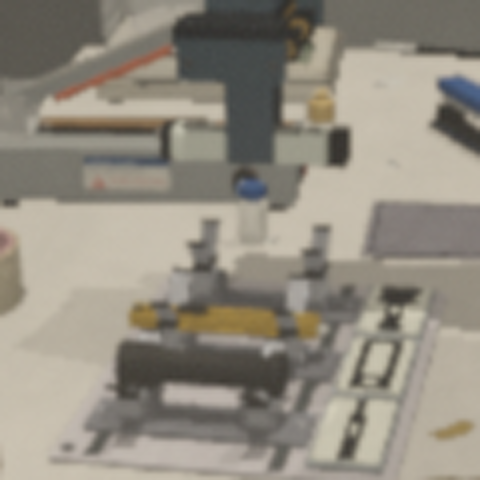

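The lamp is held level (163–350 in the crop, fingers at 250). I park it on the mat.

{"method": "move_arm", "body": {
  "motion": [
    [[-23,32,0,0],[-23,32,0,0],[-23,32,0,0],[-22,32,0,0],[-22,33,0,0],[-22,33,0,0],[0,0,30,0],[0,0,35,0]]
  ]
}}

```text
t: 5.25
tool_pos: [0.414, -0.2721, 0.0682]
ee_rot: [179.9, -0.2, -5.4]
force: [0.6, -0.3, -0.8]
gripper_width: 0.0258
finger_force: 40.0
```

{"method": "move_arm", "body": {
  "motion": [
    [[0,0,20,0],[0,0,10,0],[0,0,0,0],[0,0,0,0],[0,0,0,0]]
  ]
}}

```text
t: 5.67
tool_pos: [0.415, -0.27, 0.0388]
ee_rot: [180.0, -0.1, -5.2]
force: [0.0, -0.2, -0.8]
gripper_width: 0.0257
finger_force: 40.0
```

```bash
python3 -c "
from h import *
go(.415,-.27,.0145)"
```

```text
pos [ 0.415  -0.27    0.0388] rpy [ 1.7997e+02 -5.0000e-02 -5.1500e+00] F [ 0.  -0.2 -0.8] w 0.0257 ff 40.0 t 5.67
tool x,y,z mm [-0.   0.  24.3] turn 0.05
```

{"method": "move_arm", "body": {
  "motion": [
    [[0,0,12,0],[0,0,10,0],[0,0,3,0],[0,0,0,0],[0,0,0,0],[0,0,0,0]]
  ]
}}

```text
t: 6.17
tool_pos: [0.4143, -0.2696, 0.0126]
ee_rot: [-180.0, 0.0, -5.2]
force: [0.1, -0.1, -2.0]
gripper_width: 0.0258
finger_force: 40.0
```

{"method": "move_arm", "body": {
  "motion": [
    [[0,0,0,0],[0,0,0,0],[0,0,0,0],[0,0,0,0],[0,0,0,0],[0,0,0,0]]
  ],
  "hand": 0.7
}}

```text
t: 6.67
tool_pos: [0.4144, -0.2698, 0.013]
ee_rot: [180.0, -0.0, -5.2]
force: [-0.4, -0.5, -0.6]
gripper_width: 0.062
finger_force: 0.0
```

{"method": "move_arm", "body": {
  "motion": [
    [[0,0,-20,0],[0,0,-40,0],[0,0,-40,0],[0,0,-40,0],[0,0,-30,0],[0,0,-30,0],[0,0,0,0],[0,0,0,0]]
  ]
}}

```text
t: 7.33
tool_pos: [0.4151, -0.2703, 0.2145]
ee_rot: [179.9, -0.2, -5.2]
force: [-0.5, 0.2, -1.2]
gripper_width: 0.0637
finger_force: 0.0
```

```bash
python3 -c "
from h import *
go(*S['L'],.12)"
```

```text
pos [ 0.4151 -0.2703  0.2145] rpy [ 1.799e+02 -1.700e-01 -5.180e+00] F [-0.5  0.2 -1.2] w 0.0637 ff 0.0 t 7.33
tool x,y,z mm [ 132.9 -394.4   94.5] turn 0.02
```

{"method": "move_arm", "body": {
  "motion": [
    [[11,-33,0,0],[11,-33,0,0],[11,-33,0,0],[11,-33,0,0],[11,-33,0,0],[11,-33,0,0],[11,-33,0,0],[11,-33,0,0]]
  ]
}}

```text
t: 8.0
tool_pos: [0.5254, -0.013, 0.2113]
ee_rot: [180.0, 0.1, -5.2]
force: [0.1, -0.7, 0.4]
gripper_width: 0.0639
finger_force: 0.0
```

{"method": "move_arm", "body": {
  "motion": [
    [[11,-33,0,0],[11,-33,0,0],[11,-33,0,0],[11,-31,0,0],[0,0,40,0],[0,0,40,0],[0,0,0,0],[0,0,0,0]]
  ]
}}

```text
t: 8.67
tool_pos: [0.5794, 0.1104, 0.1305]
ee_rot: [179.9, 0.3, -5.2]
force: [-0.0, 0.4, 1.5]
gripper_width: 0.0639
finger_force: 0.0
```

Run:
```python
from h import *
go(*S['L'],.037)
f=grab("side"); g=grab("top")
a=cv2.resize(f["pixels"][150:240,255:375],(600,450),interpolation=cv2.INTER_CUBIC)
b=g["pixels"]; mat=cv2.resize(b[210:295,400:465],(344,450),interpolation=cv2.INTER_CUBIC)
o=cv2.resize(np.hstack([a,mat]),None,fx=.84,fy=.84); print(o.shape)
cv2.imwrite("pics/s3.png",o)
```

```text
pos [0.5794 0.1104 0.1305] rpy [179.92   0.34  -5.18] F [-0.   0.4  1.5] w 0.0639 ff 0.0 t 8.67
tool x,y,z mm [ 3.6 -0.4 93.5] turn 0.02
(378, 793, 3)
```

View pics/s3.png

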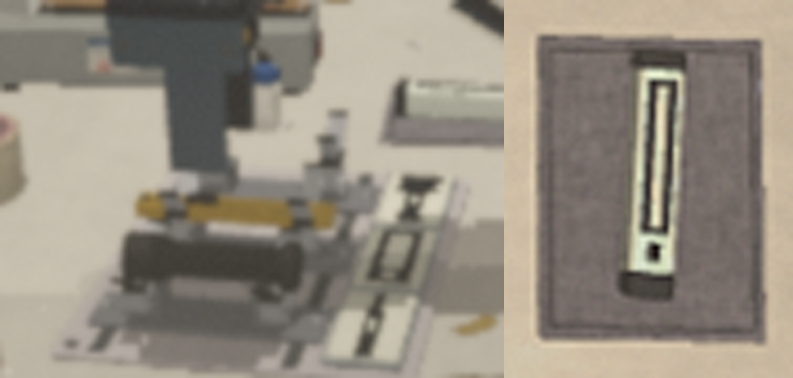

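Run:
```python
from h import *
import pickle
f=pickle.load(open("side0.pkl","rb")); g=pickle.load(open("top0.pkl","rb"))
s=5*.84
def P(u,v,z=None,y=None):
    # intersect side ray with plane y
    R=cv2.Rodrigues(np.array(f["rvec"],float))[0]; t=np.array(f["tvec"],float).ravel()
    d=R.T@np.linalg.inv(K(f))@np.array([255+u/s,150+v/s,1]); c=-R.T@t
    return c+d*((y-c[1])/d[1])
print("torch ends",P(122,258,y=.118),P(304,258,y=.108))
print("torch jaws",P(272,290,y=.12),P(152,275,y=.12))
print("finger near",P(200,150,y=.1104+.032+.008),P(226,168,y=.148),P(172,168,y=.148))
print("cutter ends",P(137,207,y=.015),P(334,215,y=.005))
print("lamp mat",px2w(g,433.5,249.4,.02))
```

```text
torch ends [0.63564298 0.118      0.05003499] [0.52309573 0.108      0.04906545]
torch jaws [0.54206194 0.12       0.03220986] [0.61687758 0.12       0.03993309]
finger near [0.5795681  0.1504     0.13685884] [0.56486662 0.148      0.12488497] [0.59694121 0.148      0.12400959]
cutter ends [0.64427567 0.015      0.03921883] [0.51202195 0.005      0.03290277]
lamp mat [ 0.41225337 -0.27049458  0.02      ]
```

Back-projection puts the torch centre at x≈0.579 and the fingers at 0.580, so they agree. Down, grip and lift.

{"method": "move_arm", "body": {
  "motion": [
    [[0,0,20,0],[0,0,25,0],[0,0,25,0],[0,0,15,0],[0,0,8,0],[0,0,0,0],[0,0,0,0]]
  ]
}}

```text
t: 9.35
tool_pos: [0.5825, 0.1107, 0.0415]
ee_rot: [-180.0, -0.1, -5.2]
force: [-0.3, -0.5, -0.6]
gripper_width: 0.0638
finger_force: 0.0
```

{"method": "move_arm", "body": {
  "motion": [
    [[0,0,0,0],[0,0,0,0],[0,0,0,0],[0,0,0,0],[0,0,0,0],[0,0,0,0],[0,0,0,0],[0,0,0,0]]
  ],
  "hand": 0,
  "newtons": 45
}}

```text
t: 10.02
tool_pos: [0.5817, 0.1109, 0.0404]
ee_rot: [-180.0, -0.0, -5.2]
force: [-1.3, 2.0, 6.0]
gripper_width: 0.0323
finger_force: 45.0
```

```bash
python3 -c "
from h import *
go(*S['L'],.037)"
```

```text
pos [0.5817 0.1109 0.0404] rpy [-1.7998e+02 -2.0000e-02 -5.1800e+00] F [-1.3  2.   6. ] w 0.0323 ff 45.0 t 10.02
tool x,y,z mm [1.3 0.3 3.4] turn 0.02
```

{"method": "move_arm", "body": {
  "motion": [
    [[0,0,-6,0],[0,0,-8,0],[0,0,-12,0],[0,0,-20,0],[0,0,-25,0],[0,0,-25,0],[0,0,0,0],[0,0,0,0]]
  ]
}}

```text
t: 10.68
tool_pos: [0.5824, 0.1108, 0.1382]
ee_rot: [-180.0, -0.2, -5.2]
force: [-0.6, 0.1, -1.3]
gripper_width: 0.0318
finger_force: 45.0
```

```bash
python3 -c "
from h import *
go(.566,-.0885,.0404)"
```

```text
pos [0.5824 0.1108 0.1382] rpy [-179.96   -0.19   -5.18] F [-0.6  0.1 -1.3] w 0.0318 ff 45.0 t 10.68
tool x,y,z mm [  1.7 199.9  97.8] turn 0.02
```

{"method": "move_arm", "body": {
  "motion": [
    [[1.7,33,0,0],[0,33,0,0],[0,33,0,0],[0,33,0,0],[0,34,0,0],[0,34,0,0],[0,0,0,0],[0,0,0,0]]
  ]
}}

```text
t: 11.35
tool_pos: [0.5643, -0.09, 0.1353]
ee_rot: [-180.0, 0.1, -5.3]
force: [-0.6, 0.2, -0.8]
gripper_width: 0.0315
finger_force: 45.0
```

Run:
```python
from h import *
go(.566,-.0885,.0404)
f=grab("side"); g=grab("top")
a=cv2.resize(f["pixels"][130:230,265:365],(500,500),interpolation=cv2.INTER_CUBIC)
cv2.imwrite("pics/s4.png",a)
```

```text
pos [ 0.5643 -0.09    0.1353] rpy [-1.7999e+02  7.0000e-02 -5.3300e+00] F [-0.6  0.2 -0.8] w 0.0315 ff 45.0 t 11.35
tool x,y,z mm [ 1.5 -1.6 94.9] turn -0.13
```

View pics/s4.png

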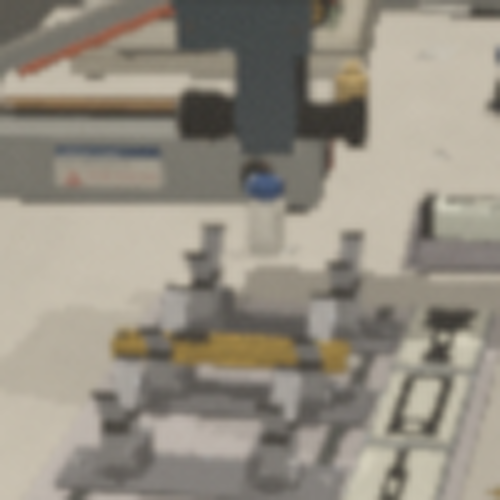

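The torch is held level and centred in the fingers (180–367). I press it down into the right holder.

{"method": "move_arm", "body": {
  "motion": [
    [[0,0,20,0],[0,0,20,0],[0,0,12,0],[0,0,0,0],[0,0,0,0],[0,0,0,0]]
  ]
}}

```text
t: 11.95
tool_pos: [0.5656, -0.0883, 0.0846]
ee_rot: [180.0, -0.0, -5.1]
force: [-0.7, -0.2, -1.0]
gripper_width: 0.0316
finger_force: 45.0
```

```bash
python3 -c "
from h import *
go(.566,-.0885,.0404)"
```

```text
pos [ 0.5656 -0.0883  0.0846] rpy [ 1.80e+02 -3.00e-02 -5.14e+00] F [-0.7 -0.2 -1. ] w 0.0316 ff 45.0 t 11.95
tool x,y,z mm [ 0.5  0.2 44.2] turn 0.06
```

{"method": "move_arm", "body": {
  "motion": [
    [[0,0,10,0],[0,0,8,0],[0,0,6,0],[0,0,6,0],[0,0,6,0],[0,0,4,0],[0,0,0,0],[0,0,0,0]]
  ]
}}

```text
t: 12.62
tool_pos: [0.5648, -0.0885, 0.0434]
ee_rot: [-180.0, 0.0, -5.2]
force: [2.3, 2.0, -5.8]
gripper_width: 0.032
finger_force: 45.0
```

{"method": "move_arm", "body": {
  "motion": [
    [[0,0,3,0],[0,0,2,0],[0,0,0,0],[0,0,0,0]]
  ]
}}

```text
t: 12.95
tool_pos: [0.5652, -0.0886, 0.0401]
ee_rot: [-180.0, 0.0, -5.2]
force: [-7.8, 2.7, 23.7]
gripper_width: 0.0317
finger_force: 45.0
```

```bash
python3 -c "
from h import *
go(.566,-.0885,.0404)"
```

```text
pos [ 0.5652 -0.0886  0.0401] rpy [-1.80e+02  1.00e-02 -5.18e+00] F [-7.8  2.7 23.7] w 0.0317 ff 45.0 t 12.95
tool x,y,z mm [ 0.8 -0.2 -0.3] turn 0.02
```

Seated: the upward force is 24 N at the expected height. I release, lift and move over the cutter.

{"method": "move_arm", "body": {
  "motion": [
    [[0,0,-1,0],[0,0,0,0],[0,0,0,0],[0,0,0,0],[0,0,0,0],[0,0,0,0]]
  ],
  "hand": 0.7
}}

```text
t: 13.45
tool_pos: [0.565, -0.0886, 0.0398]
ee_rot: [-180.0, 0.0, -5.2]
force: [-0.6, 0.1, 0.1]
gripper_width: 0.0636
finger_force: 0.0
```

{"method": "move_arm", "body": {
  "motion": [
    [[0,0,-25,0],[0,0,-35,0],[0,0,-35,0],[0,-33,0,0],[0,-33,0,0],[0,-34,0,0],[0,0,0,0],[0,0,0,0]]
  ]
}}

```text
t: 14.12
tool_pos: [0.5741, 0.0122, 0.1349]
ee_rot: [180.0, 0.0, -5.0]
force: [0.7, -0.0, -0.7]
gripper_width: 0.0638
finger_force: 0.0
```

Run:
```python
from h import *
go(.576,.0112,.031)
f=grab("side"); g=grab("top")
a=cv2.resize(f["pixels"][130:230,265:365],(500,500),interpolation=cv2.INTER_CUBIC)
cv2.imwrite("pics/s5.png",a)
```

```text
pos [0.5741 0.0122 0.1349] rpy [180.     0.    -5.04] F [ 0.7 -0.  -0.7] w 0.0638 ff 0.0 t 14.12
tool x,y,z mm [  2.    0.8 103.9] turn 0.16
```

View pics/s5.png

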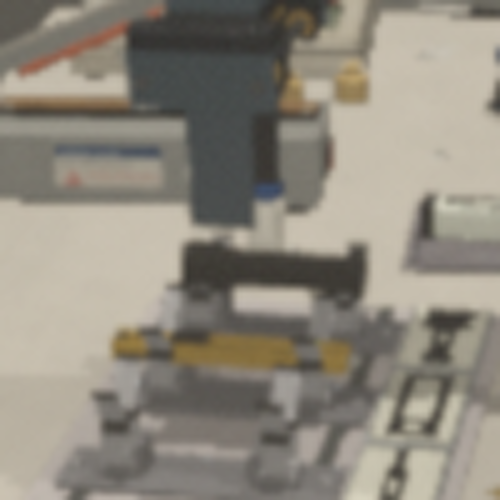

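The torch sits level in the right holder (185–366), and the fingers (222) are over the cutter's middle (231). Down and grip.

{"method": "move_arm", "body": {
  "motion": [
    [[1,0.5,30,0],[0,0,30,0],[0,0,20,0],[0,0,12,0],[0,0,11,0],[0,0,0,0],[0,0,0,0],[0,0,0,0]]
  ],
  "hand": 0.5
}}

```text
t: 14.88
tool_pos: [0.5758, 0.0101, 0.033]
ee_rot: [-180.0, -0.1, -5.2]
force: [-0.6, -0.4, 0.2]
gripper_width: 0.0458
finger_force: 0.0
```

{"method": "move_arm", "body": {
  "motion": [
    [[0,0,0,0],[0,0,0,0],[0,0,0,0],[0,0,0,0],[0,0,0,0],[0,0,0,0],[0,0,0,0],[0,0,0,0]]
  ],
  "hand": 0,
  "newtons": 40
}}

```text
t: 15.55
tool_pos: [0.5753, 0.0105, 0.0323]
ee_rot: [-180.0, -0.0, -5.2]
force: [-2.0, 1.9, 6.5]
gripper_width: 0.0187
finger_force: 40.0
```

```bash
python3 -c "
from h import *
go(*S['M'],.031)"
```

```text
pos [0.5753 0.0105 0.0323] rpy [-1.7999e+02 -2.0000e-02 -5.1800e+00] F [-2.   1.9  6.5] w 0.0187 ff 40.0 t 15.55
tool x,y,z mm [-0.8 -0.6  1.3] turn 0.02
```

{"method": "move_arm", "body": {
  "motion": [
    [[0,0,-6,0],[0,0,-8,0],[0,0,-12,0],[0,0,-20,0],[0,0,-25,0],[0,0,-25,0],[0,0,0,0],[0,0,0,0]]
  ]
}}

```text
t: 16.22
tool_pos: [0.5761, 0.0103, 0.1302]
ee_rot: [-180.0, -0.2, -5.2]
force: [-0.2, -0.4, -0.3]
gripper_width: 0.0187
finger_force: 40.0
```

{"method": "move_arm", "body": {
  "motion": [
    [[0,-30,0,0],[0,-40,0,0],[0,-30,0,0],[0,0,0,0],[0,0,0,0],[0,0,0,0]]
  ]
}}

```text
t: 16.72
tool_pos: [0.5835, 0.1096, 0.1273]
ee_rot: [180.0, 0.1, -5.2]
force: [-0.0, -0.4, -0.3]
gripper_width: 0.0185
finger_force: 40.0
```

Run:
```python
from h import *
go(.583,.1108,.0323)
f=grab("side"); g=grab("top")
a=cv2.resize(f["pixels"][130:230,265:365],(500,500),interpolation=cv2.INTER_CUBIC)
cv2.imwrite("pics/s6.png",a)
```

```text
pos [0.5835 0.1096 0.1273] rpy [ 1.7998e+02  7.0000e-02 -5.1500e+00] F [-0.  -0.4 -0.3] w 0.0185 ff 40.0 t 16.72
tool x,y,z mm [-0.6 -1.1 95. ] turn 0.05
```

View pics/s6.png

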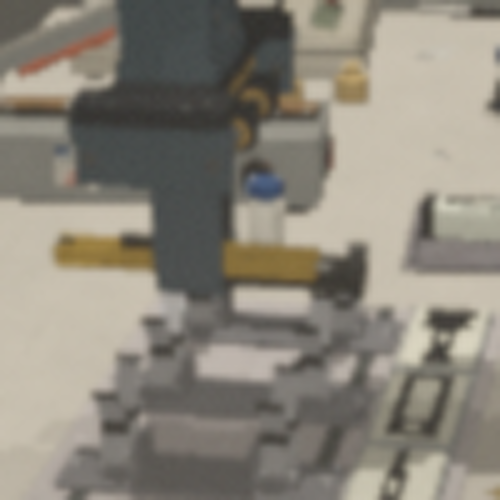

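The cutter is held level, 55–318, with the fingers at 192. I press it in.

{"method": "move_arm", "body": {
  "motion": [
    [[0,-1,20,0],[0,0,20,0],[0,0,10,0],[0,0,8,0],[0,0,7,0],[0,0,7,0],[0,0,6,0],[0,0,6,0]]
  ]
}}

```text
t: 17.48
tool_pos: [0.5845, 0.111, 0.0439]
ee_rot: [-180.0, -0.0, -5.2]
force: [0.3, -0.5, 4.6]
gripper_width: 0.0187
finger_force: 40.0
```

{"method": "move_arm", "body": {
  "motion": [
    [[0,0,5,0],[0,0,4,0],[0,0,0,0],[0,0,0,0],[0,0,0,0]]
  ]
}}

```text
t: 17.9
tool_pos: [0.5839, 0.111, 0.0349]
ee_rot: [180.0, 0.0, -5.2]
force: [-1.3, -0.1, -1.7]
gripper_width: 0.0187
finger_force: 40.0
```

```bash
python3 -c "
from h import *
go(.583,.1108,.0323)"
```

```text
pos [0.5839 0.111  0.0349] rpy [ 1.80e+02  2.00e-02 -5.18e+00] F [-1.3 -0.1 -1.7] w 0.0187 ff 40.0 t 17.9
tool x,y,z mm [-0.9  0.2  2.6] turn 0.02
```

{"method": "move_arm", "body": {
  "motion": [
    [[0,0,2,0],[0,0,1,0],[0,0,0,0],[0,0,0,0]]
  ]
}}

```text
t: 18.23
tool_pos: [0.5844, 0.111, 0.0323]
ee_rot: [-180.0, -0.0, -5.2]
force: [-1.0, 0.9, 5.3]
gripper_width: 0.0185
finger_force: 40.0
```

{"method": "move_arm", "body": {
  "motion": [
    [[0,0,-0.5,0],[0,0,0,0],[0,0,0,0],[0,0,0,0],[0,0,0,0]]
  ],
  "hand": 0.7
}}

```text
t: 18.65
tool_pos: [0.5841, 0.1109, 0.0324]
ee_rot: [180.0, 0.0, -5.2]
force: [0.1, 0.5, -0.5]
gripper_width: 0.0488
finger_force: 0.0
```

{"method": "move_arm", "body": {
  "motion": [
    [[0,0,-30,0],[0,0,-40,0],[0,0,-40,0],[0,0,-40,0],[0,0,0,0],[0,0,0,0]]
  ]
}}

```text
t: 19.15
tool_pos: [0.5855, 0.1112, 0.185]
ee_rot: [-179.9, -0.3, -5.2]
force: [0.3, -0.4, 0.4]
gripper_width: 0.0638
finger_force: 0.0
```

```bash
python3 -c "
from h import *
go(.413,-.27,.18)"
```

```text
pos [0.5855 0.1112 0.185 ] rpy [-179.94   -0.26   -5.18] F [ 0.3 -0.4  0.4] w 0.0638 ff 0.0 t 19.15
tool x,y,z mm [-137.4  395.2    5. ] turn 0.02
```

{"method": "move_arm", "body": {
  "motion": [
    [[-11.5,33,0,0],[-11.5,33,0,0],[-11.5,33,0,0],[-11.5,33,0,0],[-11.5,33,0,0],[-11.5,33,0,0],[-11.5,33,0,0],[-11.5,33,0,0]]
  ]
}}

```text
t: 19.82
tool_pos: [0.467, -0.1447, 0.1812]
ee_rot: [-180.0, 0.1, -5.2]
force: [1.2, -0.0, 0.0]
gripper_width: 0.064
finger_force: 0.0
```

{"method": "move_arm", "body": {
  "motion": [
    [[-11.5,33,0,0],[-11.5,33,0,0],[-11.5,33,0,0],[-11,32,0,0],[0,0,30,0],[0,0,35,0],[0,0,0,0],[0,0,0,0]]
  ]
}}

```text
t: 20.48
tool_pos: [0.41, -0.269, 0.1158]
ee_rot: [-179.8, 0.3, -5.2]
force: [0.3, 0.1, 0.2]
gripper_width: 0.0641
finger_force: 0.0
```

Run:
```python
from h import *
go(.413,-.27,.0140)
f=grab("side"); g=grab("top")
a=cv2.resize(f["pixels"][130:230,265:365],(500,500),interpolation=cv2.INTER_CUBIC)
b=cv2.resize(f["pixels"][140:210,335:405],(280,280),interpolation=cv2.INTER_CUBIC)
c=np.zeros((500,280,3),np.uint8); c[:280]=b
cv2.imwrite("pics/s7.png",np.hstack([a,c]))
```

```text
pos [ 0.41   -0.269   0.1158] rpy [-179.84    0.27   -5.19] F [0.3 0.1 0.2] w 0.0641 ff 0.0 t 20.48
tool x,y,z mm [  3.    0.8 101.8] turn 0.01
```

View pics/s7.png

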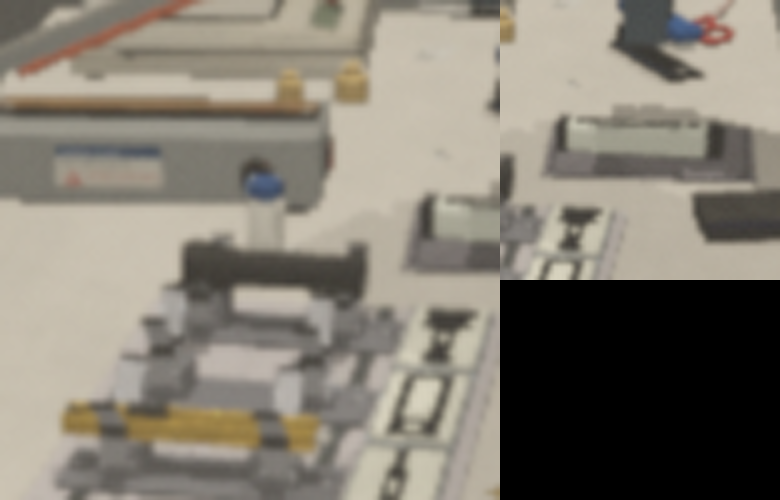

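The cutter is seated (62–318, jaws at 112 and 275) and the torch is seated too. I pick up the lamp next.

{"method": "move_arm", "body": {
  "motion": [
    [[1,0,30,0],[0,0,30,0],[0,0,20,0],[0,0,12,0],[0,0,7,0],[0,0,0,0],[0,0,0,0],[0,0,0,0]]
  ]
}}

```text
t: 21.25
tool_pos: [0.4134, -0.2706, 0.0198]
ee_rot: [179.9, -0.1, -5.2]
force: [-0.4, 0.8, -0.3]
gripper_width: 0.0636
finger_force: 0.0
```

{"method": "move_arm", "body": {
  "motion": [
    [[0,0,0,0],[0,0,0,0],[0,0,0,0],[0,0,0,0],[0,0,0,0],[0,0,0,0],[0,0,0,0],[0,0,0,0]]
  ],
  "hand": 0,
  "newtons": 45
}}

```text
t: 21.92
tool_pos: [0.4125, -0.2701, 0.0185]
ee_rot: [-180.0, 0.0, -5.2]
force: [-0.5, -0.0, 3.2]
gripper_width: 0.0257
finger_force: 45.0
```

{"method": "move_arm", "body": {
  "motion": [
    [[0,0,-10,0],[0,0,-20,0],[0,0,-30,0],[0,0,-40,0],[0,0,-30,0],[0,0,0,0],[0,0,0,0]]
  ]
}}

```text
t: 22.5
tool_pos: [0.4133, -0.2706, 0.1505]
ee_rot: [179.9, -0.2, -5.2]
force: [-0.9, -0.7, -1.1]
gripper_width: 0.0255
finger_force: 45.0
```

Run:
```python
from h import *
go(.576,.0112,.14)
g=grab("top")
c=g["pixels"][140:290,250:460]; cv2.imwrite("pics/t8.png",cv2.resize(c,None,fx=3.8,fy=3.8,interpolation=cv2.INTER_CUBIC))
```

```text
pos [ 0.4133 -0.2706  0.1505] rpy [179.89  -0.18  -5.18] F [-0.9 -0.7 -1.1] w 0.0255 ff 45.0 t 22.5
tool x,y,z mm [ 136.6 -295.3   10.5] turn 0.02
```

View pics/t8.png

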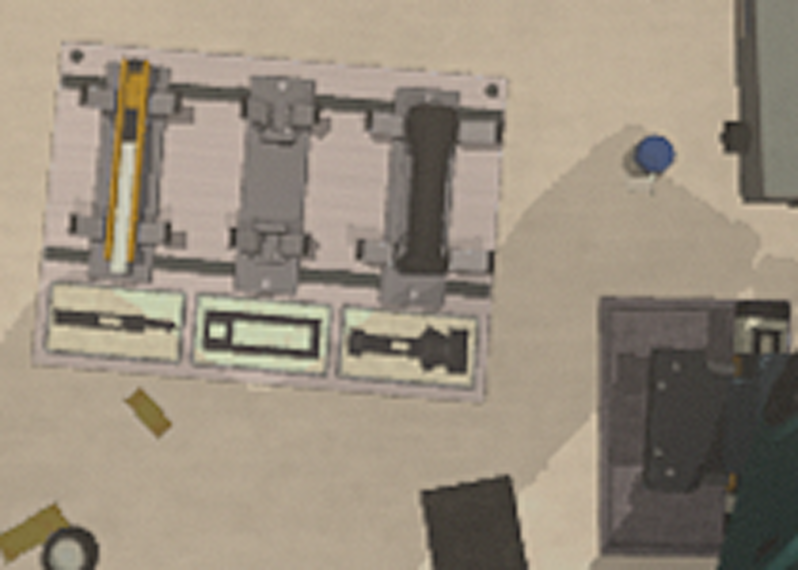

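The cutter and torch look well centred and the middle holder is empty. I check the offsets numerically.

Run:
```python
import pickle
from h import *
f=pickle.load(open("top0.pkl","rb"))
def P(u,v,z): return px2w(f,250-.37+u/3.8,140-.37+v/3.8,z)[:2]
for n,a,b,z in [("L base",(138,62),(119,276),.012),("M base",(283,76),(266,292),.012),("R base",(428,88),(413,308),.012),
 ("torch",(432,106),(421,274),.05),("cutter",(136,60),(119,270),.046),("M jaws",(282,110),(270,241),.05)]:
    A,B=P(*a,z),P(*b,z); d=A-B; print(n,((A+B)/2).round(4),np.linalg.norm(d).round(4),np.degrees(np.arctan2(d[1],d[0])).round(1))
```

```text
L base [0.5857 0.1113] 0.1481 -5.4
M base [0.5741 0.0114] 0.1491 -5.2
R base [ 0.5632 -0.0882] 0.1514 -5.0
torch [ 0.5646 -0.0886] 0.1119 -4.9
cutter [0.5844 0.1094] 0.141 -4.9
M jaws [0.5755 0.0107] 0.0876 -6.0
```

{"method": "move_arm", "body": {
  "motion": [
    [[17,-37,0,0],[17,-37,0,0],[17,-37,0,0],[17,-37,0,0],[17,-37,0,0],[17,-37,0,0],[17,-37,0,0],[17,-36,0,0]]
  ]
}}

```text
t: 23.22
tool_pos: [0.5741, 0.0136, 0.1466]
ee_rot: [180.0, 0.2, -5.2]
force: [0.6, -1.1, -1.9]
gripper_width: 0.0259
finger_force: 45.0
```

{"method": "move_arm", "body": {
  "motion": [
    [[0,0,0,0],[0,0,20,0],[0,0,20,0],[0,0,0,0],[0,0,0,0],[0,0,0,0]]
  ]
}}

```text
t: 23.72
tool_pos: [0.5744, 0.0112, 0.1084]
ee_rot: [180.0, 0.1, -5.2]
force: [0.8, -0.6, -0.7]
gripper_width: 0.0255
finger_force: 45.0
```

Run:
```python
from h import *
go(.576,.0112,.0475)
f=grab("side")
a=cv2.resize(f["pixels"][130:230,265:365],(500,500),interpolation=cv2.INTER_CUBIC)
cv2.imwrite("pics/s9.png",a)
```

```text
pos [0.5744 0.0112 0.1084] rpy [ 1.80e+02  6.00e-02 -5.19e+00] F [ 0.8 -0.6 -0.7] w 0.0255 ff 45.0 t 23.72
tool x,y,z mm [ 1.6 -0.1 60.9] turn 0.01
```

View pics/s9.png

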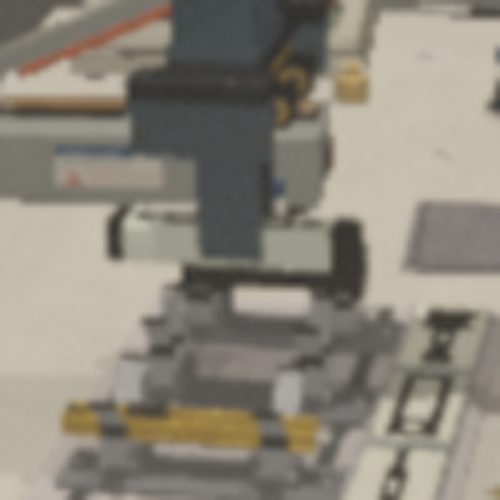

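Numbers agree within 2 mm and the lamp is held level over the empty middle holder. I press it in.

{"method": "move_arm", "body": {
  "motion": [
    [[0,0,12,0],[0,0,12,0],[0,0,8,0],[0,0,6,0],[0,0,6,0],[0,0,6,0],[0,0,5,0],[0,0,0,0]]
  ]
}}

```text
t: 24.43
tool_pos: [0.5746, 0.0114, 0.0526]
ee_rot: [-180.0, 0.0, -5.2]
force: [1.3, 0.3, -4.9]
gripper_width: 0.0258
finger_force: 45.0
```

{"method": "move_arm", "body": {
  "motion": [
    [[0,0,3,0],[0,0,2,0],[0,0,0,0],[0,0,0,0],[0,0,0,0]]
  ]
}}

```text
t: 24.85
tool_pos: [0.5745, 0.0114, 0.0484]
ee_rot: [-180.0, 0.0, -5.2]
force: [1.7, 0.5, -5.4]
gripper_width: 0.0259
finger_force: 45.0
```

```bash
python3 -c "
from h import *
go(.576,.0112,.0475)"
```

```text
pos [0.5745 0.0114 0.0484] rpy [-1.80e+02  1.00e-02 -5.18e+00] F [ 1.7  0.5 -5.4] w 0.0259 ff 45.0 t 24.85
tool x,y,z mm [1.5 0.1 0.9] turn 0.02
```

{"method": "move_arm", "body": {
  "motion": [
    [[0,0,1.5,0],[0,0,0,0],[0,0,0,0],[0,0,0,0]]
  ]
}}

```text
t: 25.18
tool_pos: [0.5747, 0.0114, 0.0474]
ee_rot: [-180.0, 0.0, -5.2]
force: [-3.0, 0.3, 8.0]
gripper_width: 0.026
finger_force: 45.0
```

{"method": "move_arm", "body": {
  "motion": [
    [[0,0,0,0],[0,0,0,0],[0,0,0,0],[0,0,0,0],[0,0,0,0],[0,0,0,0]]
  ],
  "hand": 0.7
}}

```text
t: 25.68
tool_pos: [0.5746, 0.0114, 0.0469]
ee_rot: [-180.0, 0.0, -5.2]
force: [-0.1, 0.0, -1.0]
gripper_width: 0.0618
finger_force: 0.0
```

{"method": "move_arm", "body": {
  "motion": [
    [[0,0,-25,0],[0,0,-40,0],[0,0,-40,0],[0,0,-40,0],[-20,35,0,0],[-20,35,0,0],[-20,35,0,0],[-20,35,0,0]]
  ]
}}

```text
t: 26.35
tool_pos: [0.4811, -0.1217, 0.1922]
ee_rot: [180.0, -0.0, -5.1]
force: [-0.1, -0.4, 1.0]
gripper_width: 0.064
finger_force: 0.0
```

{"method": "move_arm", "body": {
  "motion": [
    [[-10,40,0,0],[-10,40,0,0],[-10,40,0,0],[0,40,0,0],[0,0,0,0],[0,0,0,0],[0,0,0,0]]
  ]
}}

```text
t: 26.93
tool_pos: [0.4378, -0.2771, 0.1917]
ee_rot: [-180.0, 0.0, -5.2]
force: [0.6, 0.5, 0.4]
gripper_width: 0.0639
finger_force: 0.0
```

Run:
```python
from h import *
f=grab("side");g=grab("top")
a=cv2.resize(f["pixels"][150:240,265:365],(444,400),interpolation=cv2.INTER_CUBIC)
c=cv2.resize(g["pixels"][145:245,250:335+54],(556//2*2-206,400)[:1]+(252,),interpolation=cv2.INTER_CUBIC)
d=np.zeros((400,350,3),np.uint8); d[:252]=c
cv2.imwrite("pics/f10.png",np.hstack([a,d]))
```

```text
(no output)
```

View pics/f10.png

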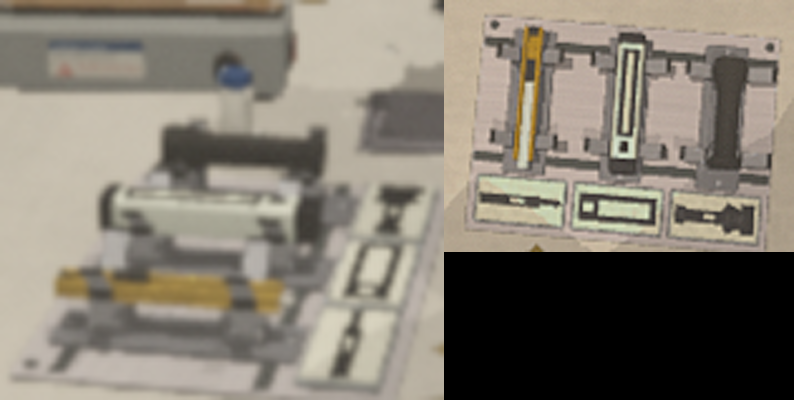

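All three tools are seated level and centred in their own holders: cutter at u≈525, lamp at 626 and torch at 725 in the top inset. The arm is clear, so I hand in.

```bash
python3 -c "
from cell import robot
print(robot.job_done())"
```

```text
the job is handed in; nothing more can be done
None
```

The torch, cutter and lamp are each seated level and centred in their own holders. The job was handed in at about 27 s with the arm clear; the hand-in returned no verdict.

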